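Return four lab items to their shadow mats

TASK

Put the compass, the brass weight, the bar magnet and the battery back on the black mats, each lying flat on the mat whose white silhouette has its shape and size, so that it covers the silhouette, with the bar magnet and the battery lined up along theirs. Leave the eraser and the stopwatch where they are.

Things in the scene. Friction and masses are not known exactly. Their poses are not given: they have to be found in the camera images.
- compass: pocket compass: flat black round puck, 48 mm across, 12 mm high, white face on top. Origin: centre of its underside, z up
- weight: slotted brass weight: plain round disc with a narrow slot, 32 mm across, 14 mm high. Origin: centre of its underside, z up
- magnet: bar magnet: flat rectangular bar 81 x 15 mm, 10 to 11 mm high. Origin: centre of its underside; y runs along the bar, z up; either way round is the same for this job
- battery: AA battery lying on its side, does not roll: 51 x 14 mm, 14 mm high. Origin: centre of its underside; y runs along the barrel, z up; either way round is the same for this job
- mat_compass: fixed flat black rubber mat, 100 x 66 mm (x, y), 5 mm thick, rounded corners with a small rivet in each; in its middle a white silhouette: a round disc 48 mm across, as large as the compass. The four mats differ only in the silhouette. Origin: centre of its underside (the silhouette's centre lies 5 mm above it); x runs along the long side, z up
- mat_weight: fixed flat black rubber mat, 100 x 66 mm (x, y), 5 mm thick, rounded corners with a small rivet in each; in its middle a white silhouette: a round disc 32 mm across, as large as the brass weight. The four mats differ only in the silhouette. Origin: centre of its underside (the silhouette's centre lies 5 mm above it); x runs along the long side, z up
- mat_magnet: fixed flat black rubber mat, 100 x 66 mm (x, y), 5 mm thick, rounded corners with a small rivet in each; in its middle a white silhouette: a long bar 81 x 15 mm along the mat's x axis, as large as the bar magnet. The four mats differ only in the silhouette. Origin: centre of its underside (the silhouette's centre lies 5 mm above it); x runs along the long side, z up
- mat_battery: fixed flat black rubber mat, 100 x 66 mm (x, y), 5 mm thick, rounded corners with a small rivet in each; in its middle a white silhouette: a short bar 51 x 14 mm along the mat's x axis, as large as the battery. The four mats differ only in the silhouette. Origin: centre of its underside (the silhouette's centre lies 5 mm above it); x runs along the long side, z up
- eraser: half-used eraser, white with a blue sleeve, lying flat beyond the mats, 18 x 40 mm (x, y), 12 mm high; bystander, leave it alone. Origin: centre of its underside
- stopwatch: white hand stopwatch lying flat, 76 x 53 mm, 14 mm high; bystander, leave it alone. Origin: centre of its underside
Mind the look-alikes: they are no part of the job. There is more than one size of the magnet; the job needs the largest.

How it is judged:
By the outcome, as a careful person would: the job done as asked, in the order asked, and still so for the second after the job is handed in, with the robot touching nothing.
It also fails if it takes over 99 s, if anything falls off the work surface, if the arm or the gripper's body presses on something with over 40 N, if the wrist force passes 120 N, or if a joint passes its speed limit or range.

ROBOT

A 6-joint arm with a two-finger parallel gripper is mounted at the origin on a cart in front of the work surface, level with it; the furniture and walls round the work are solid. World frame = base frame: x ahead of the robot, y to its left, z up, the work surface at z = 0. Lengths are in m, angles in rad, forces in N, time in s.
With the tool pointing down it reaches from about 0.35 to 0.775 m from the base axis. Payload 7.3 kg.
Tool frame: the origin (TCP) lies between the finger pads; the fingertips stand ahead of it and the grasp point (between the pads) is the TCP (ctrl.nose_length is the z of the fingertips in the tool frame, in m); z points along the fingers, y is the line along which they close (so a half turn about z gives the same grasp; the last joint's range is limited). The gripper opens to 92 mm and grips with 3 to 60 N. Pads are 19 mm wide; open, the fingers measure 130 mm over their backs; the gripper's body (75 mm by 190 mm) begins 47 mm behind the grasp point.
Start: joints at [1.068, 0.342, 1.524, -0, 1.275, -0.146], TCP at [0.183, 0.492, 0.246] pointing down, gripper open.
Joint ranges: [-2.53, 2.53], [-0.77, 2.02], [0.04, 2.7], [-1, 4.14], [0.28, 2.66], [-3.11, 3.11]. Speed limits (rad/s): [2.57, 2.57, 3.14, 3.14, 3.14, 3.14].

INTERFACE

Orientations are given as a unit quaternion [w, x, y, z].
In Python, from workcell import telemetry, vision, ctrl, finder gives the robot as it stands.
- The arm moves only by the tool carry_out, never from a script. Its argument "rows" is a list of rows, each a list of 7 numbers: the shift along the tool's x, y, z in mm, then the turn, a rotation vector about the tool's x, y, z in degrees, then the opening in per cent of the stroke, from 0 (shut) to 100 (fully open). In form: [[tx, ty, tz, wx, wy, wz, grip], ...]. A call has 1 to 5 rows; each row is the pose to reach, as a shift and turn from the pose commanded when the call began, along the tool's axes at that moment; what a row does not reach only later rows make up. A row lasts 1/8 s, in which the tool goes at most 62.5 mm and 10.7 degrees, less where a joint would pass 70% of its speed; a pose out of reach is approached as far as the arm can. A call with a gripper value outside its range is refused whole. The fingers move at their own pace and stop on an object; "newtons" is the grip in N (left out, the last holds). Time passes only in rows, so rows that repeat a pose let the fingers close. It gives the time, the measured TCP pose, the force, the opening and the grip force at its end, in the units of the state.
- telemetry.state(): the state, without advancing time (a new reading comes with each control period).
- vision.read_camera(name): name is "scene" or "top" or "wrist"; returns (picture, depth): 400x640x3 uint8, red, green, blue; 400x640 float32, m along the optical axis (not along the pixel's ray), 0 where there is no reading.
- vision.calibration(name): a dict with "fx", "fy", "cx", "cy" (pixels), "pose" (4x4, takes a point from camera to world coordinates). Camera axes: x right, y down, z forward; pixel columns grow to the right and rows downward; lengths in m; the calibration is good to about 2 mm. The wrist camera is an equidistant fisheye: a pixel r from the principal point sees the ray r / f radians off the axis. A picture is of the moment at which its call begins: read the wrist's pose just before it. calibration takes no time and is no camera call; for the wrist camera it gives the pose at the moment of the call.
- ctrl.finish_job(): hands the job in; it is judged then, once.
Trained networks look in the newest picture that a camera, given by its name, has taken for a name from the list of things; names that differ only in an ending like _2 or _b are one class to them, and where a whole thing is asked for, a point or a joint stands for the part that bears it (a point fixed in the world has none). Each returns a list of dicts, best first, with "score" (0 to 1); they miss things now and then, are a little off and sometimes report something else, mostly with a low value. They report only what shows in the picture. A call takes as long as a camera call. They do not tell look-alikes from the thing itself.
- finder.look_for(camera, thing): "uv" ([column, row] in pixels, amid what is visible of it).
- finder.outline_of(camera, thing): "region" (400x640 bool, what is visible of it) and "uv" ([column, row] in pixels, amid what is visible of it).
The state is a dict: "time_s": time; "qpos": joint angles; "joint_vel": joint speeds; "tau": joint torques, N m; "tcp_pos": TCP position; "ee_rot": TCP orientation; "contact_force": force on the tool from outside, world axes, zero at the start; "torque": the same for the moment, N m; "opening": finger opening in m; "grip_force": force on a finger pad.
Only numpy, scipy, OpenCV 4.12 (cv2) and the standard library are available. Lean on these libraries where they do the work, as an engineer would, in place of code of your own. Each camera call takes 0.05 s, during which the arm holds its last target. There are 200 camera calls.

## Working session

There is one attempt and no reset: what is moved stays moved. The work goes in short steps, Python scripts to look and compute and a tool call to move; the robot and the scene stay as the last step left them, time stands still between calls to the robot, and variables do not carry over. Pictures are saved under pics/ and viewed, at most 14 in all, crops included, and the job is handed in when it is done.

Besides the shell and the picture viewer there is one more tool, called by a JSON object that holds its "fn" and its "kwargs", one argument or row to a line. carry_out: Moves the arm, as the interface text tells. Its arguments: {"type":"object","properties":{"rows":{"type":"array","items":{"type":"array","items":{"type":"number"}}},"newtons":{"type":"number"}},"required":["rows"]}

```bash
mkdir -p pics; ls; python3 - <<'E'
from workcell import telemetry, vision, ctrl, finder
import cv2
print(telemetry.state(), ctrl.nose_length)
for n in ("scene","top"):
    p,d=vision.read_camera(n); cv2.imwrite(f"pics/{n}0.png",p[:,:,::-1]); c=vision.calibration(n); print(n,c)
    if n=="top":
        for t in "compass weight magnet battery mat_compass mat_weight mat_magnet mat_battery eraser stopwatch".split():
            print(t,[(round(r["score"],2),[round(float(x)) for x in r["uv"]]) for r in finder.look_for(n,t)])
E
```

```text
pics
{'time_s': 0.0, 'qpos': array([ 1.06800565e+00,  3.42707442e-01,  1.52504962e+00, -1.57980933e-05,
        1.27539253e+00, -1.45955650e-01]), 'joint_vel': array([ 0.0001917 ,  0.00157551,  0.00022512,  0.00104573, -0.0008969 ,
       -0.00099175]), 'tau': array([ 8.20058231e-04, -4.31232941e+01, -2.44225770e+01,  7.20080500e-02,
        5.57054719e-02, -9.75251965e-05]), 'tcp_pos': array([0.18315846, 0.49159553, 0.24504149]), 'ee_rot': array([-2.40949361e-04,  1.77470106e-01,  9.84125884e-01, -7.40283157e-04]), 'contact_force': array([-0.11907094, -0.9303015 ,  0.98636618]), 'torque': array([-0.01327702, -0.05242032, -0.02690686]), 'grip_force': 0.0, 'opening': 0.09188588809918405} 0.019
scene {'fx': 442.43766131252227, 'fy': 442.43766131252227, 'cx': 321.4591405107774, 'cy': 194.3966896819701, 'pose': array([[ 0.86243187, -0.22744111,  0.45219665,  0.04198163],
       [-0.50610867, -0.37321031,  0.77753976, -0.83053878],
       [-0.00808006, -0.89943572, -0.43697838,  0.51384849],
       [ 0.        ,  0.        ,  0.        ,  1.        ]])}
top {'fx': 484.89305690835585, 'fy': 484.89305690835585, 'cx': 323.98355041555504, 'cy': 198.09713390471754, 'pose': array([[-0.01124248, -0.9852349 ,  0.1708385 ,  0.34589276],
       [-0.99991781,  0.01212998,  0.00415201,  0.02213774],
       [-0.00616297, -0.17077778, -0.9852903 ,  1.2302129 ],
       [ 0.        ,  0.        ,  0.        ,  1.        ]])}
compass [(0.8, [344, 240])]
weight [(0.19, [441, 141])]
magnet [(0.64, [246, 239]), (0.51, [205, 245]), (0.45, [216, 290])]
battery [(0.52, [294, 244])]
mat_compass [(0.75, [202, 189])]
mat_weight [(0.94, [443, 190])]
mat_magnet [(0.91, [271, 182])]
mat_battery [(0.68, [362, 189])]
eraser [(0.66, [340, 144])]
stopwatch [(0.81, [441, 138])]
```

```bash
python3 - <<'E'
import cv2
p=cv2.imread("pics/top0.png")[100:350,140:500]; cv2.imwrite("pics/topc.png",cv2.resize(p,None,fx=2.2,fy=2.2,interpolation=cv2.INTER_CUBIC))
E
```

```text
(no output)
```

View pics/topc.png

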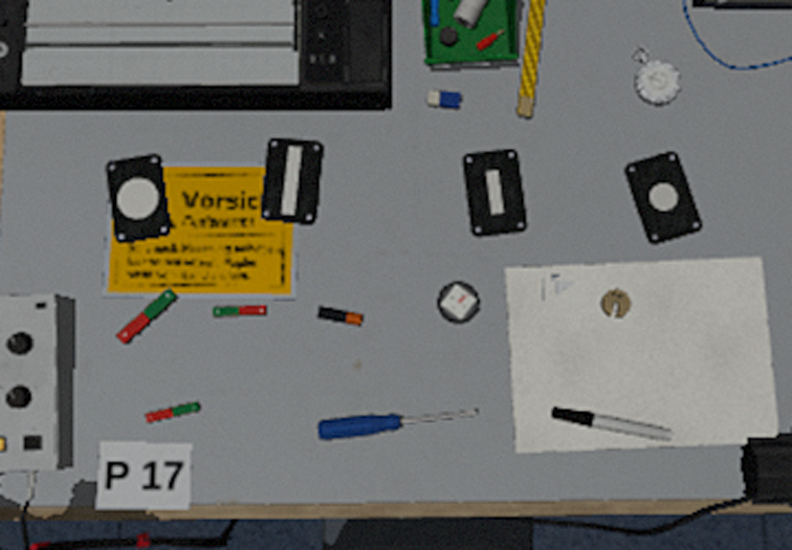

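View pics/scene0.png

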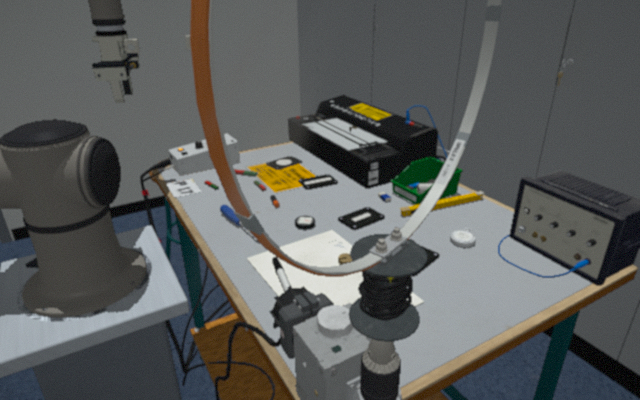

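The top view shows the largest magnet at about crop (147,317), the battery at (341,316), the compass at (458,302) and the weight at (615,304). The mats lie in a row above them: compass (138,198), magnet (292,180), battery (495,192) and weight (663,197). Next I'll compute positions and heights.

```bash
cat > h.py <<'E'
import numpy as np, cv2
from scipy.spatial.transform import Rotation as R
from workcell import telemetry, vision, ctrl, finder
def ray(c,uv,name):
    uv=np.atleast_2d(np.asarray(uv,float)); x=(uv[:,0]-c["cx"])/c["fx"]; y=(uv[:,1]-c["cy"])/c["fy"]
    if name=="wrist":
        r=np.hypot(x,y)+1e-12; d=np.stack([np.sin(r)*x/r,np.sin(r)*y/r,np.cos(r)],1)
    else: d=np.stack([x,y,np.ones_like(x)],1)
    return d@np.array(c["pose"])[:3,:3].T
def world(c,uv,z,name):
    d=ray(c,uv,name); o=np.array(c["pose"])[:3,3]
    return o+d*((z-o[2])/d[:,2])[:,None]
def project(c,p,name):
    T=np.array(c["pose"]); q=(np.atleast_2d(p)-T[:3,3])@T[:3,:3]
    if name=="wrist":
        rho=np.hypot(q[:,0],q[:,1])+1e-12; th=np.arctan2(rho,q[:,2]); k=np.stack([q[:,0]/rho*th,q[:,1]/rho*th],1)
    else: k=q[:,:2]/q[:,2:]
    return k*[c["fx"],c["fy"]]+[c["cx"],c["cy"]]
def rect(c,mask,z,name):
    "mask -> world centre (mm), long, short (mm), long-axis angle (deg) on plane z"
    v,u=np.nonzero(mask); P=world(c,np.stack([u,v],1),z,name)[:,:2]*1000
    (ctr,(w,h),a)=cv2.minAreaRect(P.astype(np.float32))
    if w<h: w,h,a=h,w,a+90
    m=P.mean(0); ev=np.linalg.eigh(np.cov((P-m).T))[1][:,1]
    return np.round(m,1),np.round(ctr,1),round(w,1),round(h,1),round((np.degrees(np.arctan2(ev[1],ev[0]))+90)%180-90,1)
def blob(mask,uv):
    "connected component of mask nearest uv"
    n,l,s,ce=cv2.connectedComponentsWithStats(mask.astype(np.uint8),connectivity=8)
    ok=[i for i in range(1,n) if s[i,4]>15]
    v,u=np.nonzero(np.isin(l,ok)); k=np.argmin((u-uv[0])**2+(v-uv[1])**2)
    return l==l[v[k],u[k]]
def ik(p,wz=None):
    "world target (m), tool-y world angle (deg) -> shift in tool axes mm, turn deg"
    s=telemetry.state(); M=R.from_quat(np.roll(s["ee_rot"],-1)).as_matrix()
    sh=M.T@(np.array(p)-s["tcp_pos"])*1000
    out=np.round(sh,1)
    if wz is None: return out
    a=np.degrees(np.arctan2(M[1,1],M[0,1])); d=(-(wz-a)+90)%180-90   # tool z down: world +rot = tool -rot
    return out,round(d,1)
E
python3 - <<'E'
from h import *
p,d=vision.read_camera("top"); c=vision.calibration("top")
g=p.astype(int); 
f=lambda u,v:(140+u/2.2,100+v/2.2)
white=(g.min(2)>150)
for n,q in dict(compass=(138,198),magnet=(292,180),battery=(495,192),weight=(663,197)).items():
    q=f(*q); win=np.zeros((400,640),bool); win[int(q[1])-20:int(q[1])+20,int(q[0])-13:int(q[0])+13]=1
    print("mat",n,rect(c,blob((g.min(2)>115)&win,q),.005,"top"), rect(c,blob((g.max(2)<70)&win,(q[0],q[1]+16)),.005,"top"))
for n,q,z in [("magnet",(147,317),.01),("magnet2",(240,311),.01),("battery",(341,316),.01),("compass",(458,302),.012),("weight",(615,304),.014),("screw",(360,425),.01),("stop",(655,82),.014)]:
    print(n,np.round(world(c,[f(*q)],z,"top")*1000))
    q=f(*q); win=np.zeros((400,640),bool); win[int(q[1])-16:int(q[1])+16,int(q[0])-18:int(q[0])+18]=1
    hsv=cv2.cvtColor(p,cv2.COLOR_RGB2HSV); m=win&((hsv[...,1]>110)|(hsv[...,2]<70))
    print("  ",rect(c,blob(m,q),z,"top"))
# height map
v,u=np.mgrid[0:400,0:640]; T=c["pose"]
P=np.stack([(u-c["cx"])/c["fx"]*d,(v-c["cy"])/c["fy"]*d,d],-1)@T[:3,:3].T+T[:3,3]
for x in np.arange(.2,.95,.05):
    print(round(x,2),[int(1000*np.max(P[...,2][(abs(P[...,0]-x)<.025)&(abs(P[...,1]-y)<.025)&(d>0)],initial=-.999)) for y in np.arange(.6,-.66,-.05)])
E
```

```text
mat compass (array([584.1, 341. ]), array([584.1, 340.6]), 45.2, 45.0, np.float64(-61.6)) (array([586. , 341.6]), array([584.5, 341.2]), 99.5, 64.5, np.float64(6.2))
mat magnet (array([603.2, 160.9]), array([602.8, 160.9]), 79.5, 15.1, np.float64(-6.2)) (array([602.5, 160.9]), array([603.8, 161.9]), 97.5, 64.6, np.float64(-1.9))
mat battery (array([586.2, -77.1]), array([586.2, -77.2]), 48.6, 14.0, np.float64(5.9)) (array([585.4, -77.1]), array([586.4, -77.3]), 99.6, 64.4, np.float64(1.7))
mat weight (array([ 578. , -274.1]), array([ 578.1, -274.3]), 29.5, 28.7, np.float64(-82.5)) (array([ 578.2, -272.6]), array([ 577.6, -272.9]), 99.1, 65.8, np.float64(6.1))
magnet [[444. 323.  10.]]
   (array([461.5, 325.5]), array([450.4, 327. ]), 86.5, 68.0, np.float64(-52.4))
magnet2 [[449. 217.  10.]]
   (array([450.8, 217.4]), array([451.1, 218.6]), 58.1, 9.7, np.float64(-88.3))
battery [[442. 101.  10.]]
   (array([443.6, 104. ]), array([443.2, 103.6]), 50.4, 12.8, np.float64(78.6))
compass [[456. -32.  12.]]
   (array([455.1, -31.4]), array([457.2, -32. ]), 45.3, 45.3, np.float64(43.1))
weight [[ 452. -211.   14.]]Traceback (most recent call last):
  File "<stdin>", line 13, in <module>
  File "h.py", line 30, in blob
    v,u=np.nonzero(np.isin(l,ok)); k=np.argmin((u-uv[0])**2+(v-uv[1])**2)
                                     ~~~~~~~~~^^^^^^^^^^^^^^^^^^^^^^^^^^^
    return _wrapfunc(a, 'argmin', axis=axis, out=out, **kwds)
    return bound(*args, **kwds)
ValueError: attempt to get argmin of an empty sequence
```

```bash
python3 - <<'E'
from h import *
for name,zmin in (("top",0),("scene",0)):
    p,d=vision.read_camera(name); c=vision.calibration(name)
    v,u=np.mgrid[0:400,0:640]; T=np.array(c["pose"])
    P=np.stack([(u-c["cx"])/c["fx"]*d,(v-c["cy"])/c["fy"]*d,d],-1)@T[:3,:3].T+T[:3,3]
    P[d==0]=9
    print(name,[int(1000*y) for y in np.arange(.6,-.66,-.1)])
    for x in np.arange(.2,.95,.05):
        print(round(x,2),[int(1000*np.max(P[...,2][(abs(P[...,0]-x)<.025)&(abs(P[...,1]-y)<.025)&(d>0)],initial=-.999)) for y in np.arange(.6,-.66,-.05)])
for q in [(200,80),(240,220),(480,100),(330,270),(380,250),(385,310),(340,340),(305,315)]: print(q,np.round(P[q[1],q[0]],3))
E
```

```text
top [600, 500, 400, 300, 200, 100, 0, -99, -199, -299, -399, -499, -599]
0.2 [338, 340, 454, 584, 575, 5, 3, 5, 4, 4, 4, 5, 5, 4, 5, 5, 5, 9, 15, 4, 6, 126, 125, -999, -999, -999]
0.25 [335, 340, 316, 578, 7, 7, 7, 8, 8, 7, 7, 8, 7, 6, 7, 8, 7, 7, 14, 107, 117, 147, 277, 298, -999, -999]
0.3 [-999, -999, 66, 68, 65, 8, 7, 8, 7, 25, 31, 27, 19, 7, 10, 21, 21, 22, 9, 102, 118, 144, 288, 297, 276, -999]
0.35 [-999, -999, 71, 86, 73, 7, 14, 11, 9, 7, 26, 25, 19, 20, 10, 19, 16, 11, 9, 9, 8, 6, 313, 298, -999, -999]
0.4 [-999, -999, 77, 93, 76, 14, 8, 7, 7, 8, 6, 8, 8, 6, 9, 10, 11, 10, 10, 9, 7, 7, 367, -999, -999, -999]
0.45 [-999, -999, 80, 80, 80, 17, 18, 14, 14, 20, 19, 8, 19, 19, 10, 9, 21, 14, 10, 11, 9, 7, 461, -999, -999, -999]
0.5 [-999, -999, 7, 10, 7, 8, 15, 6, 7, 9, 7, 6, 13, 15, 9, 11, 9, 11, 9, 9, 8, 7, 8, -999, -999, -999]
0.55 [-999, -999, 8, 8, 7, 13, 10, 10, 10, 12, 7, 9, 7, 12, 16, 7, 8, 12, 12, 6, 6, 7, 6, -999, -999, -999]
0.6 [-999, -999, 6, 6, 8, 14, 12, 9, 12, 13, 8, 6, 6, 11, 14, 6, 5, 11, 11, 7, 7, 7, 6, -999, -999, -999]
0.65 [-999, -999, 7, 8, 7, 9, 9, 7, 11, 
[... 2041 characters left out ...]
, 15, 4, 4, 23, 44, -999, -999, -999]
0.8 [-999, -999, 122, 123, 128, 123, 126, 127, 128, 124, 125, 130, 69, 29, 53, 17, 2, 1, 149, 149, 149, 149, 148, -999, -999, -999]
0.85 [-999, -999, 131, 131, 132, 132, 132, 133, 135, 131, 132, 137, 70, 14, 70, 18, 1, 2, 1, 150, 150, 150, 150, 82, -999, -999]
0.9 [-999, -999, 137, 138, 137, 141, 140, 140, 140, 182, 187, 143, 70, 69, 70, 18, 2, 2, -999, 150, 150, 150, 150, 80, -999, -999]
(200, 80) [ 0.101 -0.613  0.471]
(240, 220) [ 0.118 -0.602  0.382]
(480, 100) [ 0.443 -0.496  0.391]
(330, 270) [ 0.194 -0.582  0.305]
(380, 250) [ 0.265 -0.556  0.285]
(385, 310) [ 0.271 -0.561  0.215]
(340, 340) [ 0.263 -0.492  0.122]
(305, 315) [ 0.261 -0.405  0.096]
```

The ring is clear of the work area, at y < -0.49. I'll start with the compass.

```bash
python3 - <<'E'
from h import *
print(ik([.456,-.032,.17],90))
E
```

```text
(array([-438.5, -395.7,   75.7]), np.float64(-20.4))
```

{"fn": "carry_out", "kwargs": {
  "rows": [
    [-438, -396, 76, 0, 0, -20, 100],
    [-438, -396, 76, 0, 0, -20, 100],
    [-438, -396, 76, 0, 0, -20, 100],
    [-438, -396, 76, 0, 0, -20, 100],
    [-438, -396, 76, 0, 0, -20, 100]
  ]
}}

```text
time_s: 1.38
tcp_pos: [0.3235, 0.2227, 0.2071]
ee_rot: [0.001, 0.004, 1.0, 0.0]
contact_force: [1.2, 0.3, -0.2]
opening: 0.0919
grip_force: 0.0
```

```bash
python3 - <<'E'
from h import *
print(ik([.456,-.032,.17],90))
E
```

```text
(array([-134.3, -253.7,   37.1]), np.float64(-0.4))
```

{"fn": "carry_out", "kwargs": {
  "rows": [
    [-134, -254, 37, 0, 0, 0, 100],
    [-134, -254, 37, 0, 0, 0, 100],
    [-134, -254, 37, 0, 0, 0, 100],
    [-134, -254, 37, 0, 0, 0, 100],
    [-134, -254, 37, 0, 0, 0, 100]
  ]
}}

```text
time_s: 2.0
tcp_pos: [0.4558, -0.0334, 0.1697]
ee_rot: [0.0, 0.005, 1.0, -0.0]
contact_force: [-0.4, 0.0, 0.7]
opening: 0.0917
grip_force: 0.0
```

```bash
python3 - <<'E'
from h import *
print(telemetry.state()["tcp_pos"]); c=vision.calibration("wrist"); print(c)
p,d=vision.read_camera("wrist"); cv2.imwrite("pics/w1.png",p[:,:,::-1])
print(project(c,[.4561,-.032,.012],"wrist"),[ (r["score"],r["uv"]) for r in finder.look_for("wrist","compass")])
E
```

```text
[ 0.45577669 -0.03341266  0.16969697]
{'fx': 309.70691628693146, 'fy': 309.70691628693146, 'cx': 316.4407143436533, 'cy': 197.85946455326982, 'pose': array([[ 9.37509695e-03,  9.67380338e-01,  2.53154872e-01,
         3.87211095e-01],
       [ 9.99955981e-01, -8.97388785e-03, -2.73951514e-03,
        -3.33163389e-02],
       [-3.78369653e-04,  2.53169412e-01, -9.67421886e-01,
         3.09487072e-01],
       [ 0.00000000e+00,  0.00000000e+00,  0.00000000e+00,
         1.00000000e+00]])}
[[318.54521535 189.04997039]] [(0.86, [317.2, 192.5])]
```

View pics/w1.png

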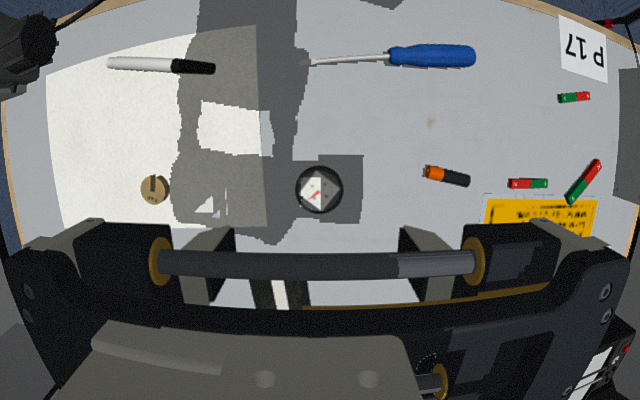

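The compass sits at wrist pixel (318,190), 1 px from the prediction. The weight is at (154,189) and the battery at (446,175).

```bash
cat >> h.py <<'E'
def circ(c,mask,z,name):
    "least-squares circle of mask outline on plane z, mm"
    k=max(cv2.findContours(mask.astype(np.uint8),cv2.RETR_EXTERNAL,cv2.CHAIN_APPROX_NONE)[0],key=cv2.contourArea)
    P=world(c,k[:,0,:],z,name)[:,:2]*1000; (e,s,a)=cv2.fitEllipse(P.astype(np.float32))
    return np.round(e,1),np.round(s,1)
E
python3 - <<'E'
from h import *
p=cv2.imread("pics/w1.png")[:,:,::-1].copy(); c=vision.calibration("wrist")
win=lambda u,v,a:np.pad(np.ones((2*a,2*a),bool),((v-a,400-v-a),(u-a,640-u-a)))
print(circ(c,blob((p.max(2)<75)&win(318,190,27),(318,212)),.011,"wrist"))
h=cv2.cvtColor(p,cv2.COLOR_RGB2HSV)
print(circ(c,blob((h[...,1]>60)&win(154,189,22),(145,195)),.017,"wrist"))
r=finder.outline_of("wrist","compass"); print([(x["score"],circ(c,x["region"],.012,"wrist")) for x in r])
r=finder.outline_of("wrist","weight"); print([(x["score"],x["uv"],circ(c,x["region"],.017,"wrist")) for x in r])
E
```

```text
(array([457.4, -32.3]), array([47.7, 49. ]))
(array([ 453. , -208.2]), array([29.8, 36.1]))
[(0.77, (array([457.4, -32.5]), array([47.9, 48.5]))), (0.66, (array([ 454.1, -211.1]), array([32.2, 38.7])))]
[(0.88, [156.8, 188.5], (array([ 453.1, -207.8]), array([30.7, 36.6])))]
```

{"fn": "carry_out", "kwargs": {
  "rows": [
    [-1, 1, 62, 0, 0, 0, 100],
    [-1, 1, 120, 0, 0, 0, 100],
    [-1, 1, 147, 0, 0, 0, 100],
    [-1, 1, 147, 0, 0, 0, 40],
    [-1, 1, 147, 0, 0, 0, 40]
  ],
  "newtons": 15
}}

```text
time_s: 2.82
tcp_pos: [0.4559, -0.0288, 0.0236]
ee_rot: [0.0, 0.003, 1.0, 0.0]
contact_force: [-0.3, -0.2, 0.9]
opening: 0.0765
grip_force: 0.0
```

{"fn": "carry_out", "kwargs": {
  "rows": [
    [0, 0, 0, 0, 0, 0, 40],
    [0, 0, 0, 0, 0, 0, 40],
    [0, 0, 0, 0, 0, 0, 40],
    [0, 0, -60, 0, 0, 0, 40],
    [0, 0, -60, 0, 0, 0, 40]
  ]
}}

```text
time_s: 3.45
tcp_pos: [0.4582, -0.0303, 0.086]
ee_rot: [0.004, 0.004, 1.0, -0.001]
contact_force: [0.6, -0.6, -0.0]
opening: 0.0459
grip_force: 14.9
```

{"fn": "carry_out", "kwargs": {
  "rows": [
    [-160, 372, -120, 0, 0, 0, 40],
    [-160, 372, -120, 0, 0, 0, 40],
    [-160, 372, -120, 0, 0, 0, 40],
    [-160, 372, -120, 0, 0, 0, 40],
    [-160, 372, -120, 0, 0, 0, 40]
  ]
}}

```text
time_s: 4.08
tcp_pos: [0.5765, 0.2463, 0.1713]
ee_rot: [-0.0, 0.004, 1.0, -0.0]
contact_force: [1.4, 0.7, -0.8]
opening: 0.0456
grip_force: 14.9
```

```bash
python3 - <<'E'
from h import *
print(ik([.62,.341,.2],90))
E
```

```text
(array([-42.8,  95. , -28.8]), np.float64(-0.4))
```

{"fn": "carry_out", "kwargs": {
  "rows": [
    [-43, 95, -29, 0, 0, 0, 40],
    [-43, 95, -29, 0, 0, 0, 40],
    [-43, 95, -29, 0, 0, 0, 40],
    [-43, 95, -29, 0, 0, 0, 40]
  ]
}}

```text
time_s: 4.58
tcp_pos: [0.6194, 0.3385, 0.199]
ee_rot: [-0.001, 0.004, 1.0, -0.001]
contact_force: [-0.1, -0.1, -1.2]
opening: 0.0456
grip_force: 14.9
```

```bash
python3 - <<'E'
from h import *
print(telemetry.state()["tcp_pos"]); c=vision.calibration("wrist")
p,d=vision.read_camera("wrist"); cv2.imwrite("pics/w2.png",p[:,:,::-1])
q=project(c,[[.584,.341,.005],[.603,.161,.005]],"wrist"); print(q)
for n,k in (("compass",q[0]),("magnet",q[1])):
    m=blob(p.min(2)>130,k); print(m.sum(),circ(c,m,.005,"wrist"),rect(c,m,.005,"wrist"))
E
```

```text
[0.61936831 0.33846926 0.19898031]
[[319.40660906 149.85867749]
 [167.23767179 170.63899393]]
1533 (array([583.4, 340.5]), array([46.9, 47.3])) (array([583.3, 340.5]), array([583.4, 340.5]), 47.5, 47.2, np.float64(88.4))
723 (array([607.9, 159.5]), array([ 15.6, 114.4])) (array([604.9, 159.8]), array([603.9, 160.2]), 82.1, 16.2, np.float64(-5.7))
```

View pics/w2.png

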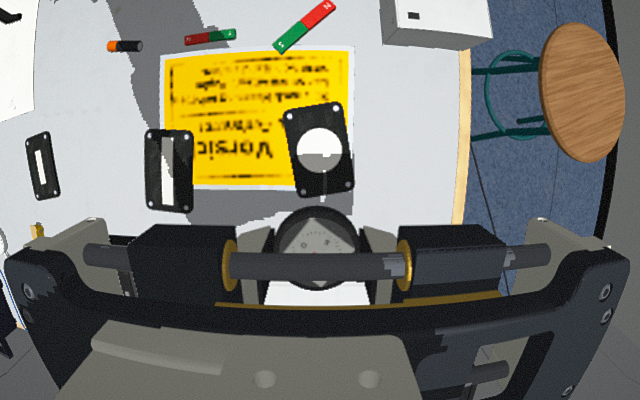

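The compass is held at wrist pixel (318,245). Its mat's silhouette at (319,150) measures (583.4,340.5) mm, which agrees with the top camera.

{"fn": "carry_out", "kwargs": {
  "rows": [
    [35, 0, 60, 0, 0, 0, 40],
    [35, 0, 120, 0, 0, 0, 40],
    [35, 0, 150, 0, 0, 0, 40],
    [35, 0, 150, 0, 0, 0, 40],
    [35, 0, 150, 0, 0, 0, 40]
  ]
}}

```text
time_s: 5.25
tcp_pos: [0.5861, 0.3391, 0.0526]
ee_rot: [0.001, 0.004, 1.0, 0.001]
contact_force: [-0.6, 0.2, 0.5]
opening: 0.0459
grip_force: 14.9
```

```bash
python3 - <<'E'
from h import *
print(ik([.584,.3407,.028],90))
E
```

```text
(array([ 2.2,  1.5, 24.6]), np.float64(-0.5))
```

{"fn": "carry_out", "kwargs": {
  "rows": [
    [1, 1, 10, 0, 0, 0, 40],
    [1, 1, 20, 0, 0, 0, 40],
    [1, 1, 20, 0, 0, 0, 40],
    [1, 1, 20, 0, 0, 0, 40]
  ]
}}

```text
time_s: 5.75
tcp_pos: [0.5841, 0.3406, 0.0308]
ee_rot: [0.0, 0.004, 1.0, 0.0]
contact_force: [0.1, -0.7, -0.3]
opening: 0.046
grip_force: 14.9
```

```bash
python3 - <<'E'
from h import *
for i in range(3): print(ik([.584,.3407,.028],90)); vision.read_camera("wrist")
print(telemetry.state()["contact_force"])
E
```

```text
(array([0.1, 0.1, 2.8]), np.float64(-0.4))
(array([0.2, 0. , 3. ]), np.float64(-0.4))
(array([0.2, 0. , 3. ]), np.float64(-0.4))
[ 0.53361091 -0.65741153 -0.71375121]
```

{"fn": "carry_out", "kwargs": {
  "rows": [
    [0, 0, 2.5, 0, 0, 0, 40],
    [0, 0, 2.5, 0, 0, 0, 40],
    [0, 0, 2.5, 0, 0, 0, 70],
    [0, 0, 2.5, 0, 0, 0, 70],
    [0, 0, 2.5, 0, 0, 0, 70]
  ]
}}

```text
time_s: 6.52
tcp_pos: [0.584, 0.3405, 0.0282]
ee_rot: [-0.0, 0.004, 1.0, -0.0]
contact_force: [0.3, -0.4, 0.1]
opening: 0.0637
grip_force: 0.0
```

{"fn": "carry_out", "kwargs": {
  "rows": [
    [0, 0, -40, 0, 0, 0, 80],
    [0, 0, -100, 0, 0, 0, 100],
    [0, 0, -140, 0, 0, 0, 100],
    [-40, 0, -170, 0, 0, 0, 100],
    [-40, 0, -170, 0, 0, 0, 100]
  ]
}}

```text
time_s: 7.15
tcp_pos: [0.627, 0.3401, 0.2014]
ee_rot: [0.003, 0.005, 1.0, 0.001]
contact_force: [-0.7, -0.7, -0.3]
opening: 0.0917
grip_force: 0.0
```

```bash
python3 - <<'E'
from h import *
c=vision.calibration("wrist")
p,d=vision.read_camera("wrist"); cv2.imwrite("pics/w3.png",p[:,:,::-1])
q=project(c,[[.584,.341,.017]],"wrist")[0].astype(int); print(q)
for x in finder.outline_of("wrist","compass"): print(x["score"],x["uv"],circ(c,x["region"],.017,"wrist"))
cv2.imwrite("pics/w3c.png",cv2.resize(p[q[1]-50:q[1]+50,q[0]-60:q[0]+60,::-1],None,fx=4,fy=4))
print(ik([.453,-.208,.15],90))
E
```

```text
[317 141]
0.69 [124.5, 39.6] (array([446.6, 109.9]), array([14. , 67.5]))
0.68 [315.5, 144.2] (array([585.9, 340. ]), array([47.8, 48.1]))
(array([ 166.1, -549.3,   47.8]), np.float64(-0.5))
```

View pics/w3c.png

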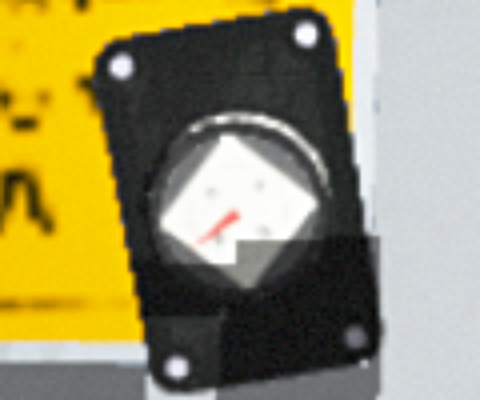

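The compass is on its mat at wrist pixel (317,141), but a thin white crescent shows on its robot-side edge, so it sits about 2 mm too far out. I'll regrasp it and shift it by that much.

{"fn": "carry_out", "kwargs": {
  "rows": [
    [42, 0, 50, 0, 0, 0, 70],
    [42, 0, 110, 0, 0, 0, 70],
    [42, 0, 150, 0, 0, 0, 70],
    [42, 0, 173, 0, 0, 0, 70],
    [42, 0, 173, 0, 0, 0, 70]
  ]
}}

```text
time_s: 7.88
tcp_pos: [0.5792, 0.3402, 0.0244]
ee_rot: [-0.002, 0.003, 1.0, -0.001]
contact_force: [-1.2, 0.3, 2.0]
opening: 0.0646
grip_force: 0.8
```

```bash
python3 - <<'E'
from h import *
vision.read_camera("top");vision.read_camera("top")
print(ik([.584,.3405,.028],90))
E
```

```text
(array([-4.3,  0.2, -3.7]), np.float64(-0.4))
```

{"fn": "carry_out", "kwargs": {
  "rows": [
    [0, 0, -2, 0, 0, 0, 70],
    [0, 0, -2, 0, 0, 0, 40],
    [0, 0, -2, 0, 0, 0, 40],
    [0, 0, -2, 0, 0, 0, 40],
    [0, 0, -2, 0, 0, 0, 40]
  ]
}}

```text
time_s: 8.6
tcp_pos: [0.582, 0.3405, 0.027]
ee_rot: [-0.0, 0.004, 1.0, -0.0]
contact_force: [-1.3, 0.6, -0.1]
opening: 0.0462
grip_force: 14.9
```

{"fn": "carry_out", "kwargs": {
  "rows": [
    [0, 0, -1.5, 0, 0, 0, 40],
    [2.3, 0, -1.5, 0, 0, 0, 40],
    [2.3, 0, -1.5, 0, 0, 0, 40],
    [2.3, 0, -0.3, 0, 0, 0, 40],
    [2.3, 0, -0.3, 0, 0, 0, 40]
  ]
}}

```text
time_s: 9.22
tcp_pos: [0.5797, 0.3405, 0.0274]
ee_rot: [-0.0, 0.004, 1.0, -0.0]
contact_force: [0.7, -0.9, -1.1]
opening: 0.0463
grip_force: 14.9
```

{"fn": "carry_out", "kwargs": {
  "rows": [
    [0, 0, 0, 0, 0, 0, 70],
    [0, 0, 0, 0, 0, 0, 70],
    [0, 0, -50, 0, 0, 0, 80],
    [0, 0, -110, 0, 0, 0, 100],
    [-40, 0, -170, 0, 0, 0, 100]
  ]
}}

```text
time_s: 9.85
tcp_pos: [0.6131, 0.3409, 0.1923]
ee_rot: [-0.0, 0.003, 1.0, 0.0]
contact_force: [1.8, 0.4, 0.2]
opening: 0.0885
grip_force: 0.0
```

```bash
python3 - <<'E'
from h import *
vision.read_camera("top");vision.read_camera("top")
c=vision.calibration("wrist")
p,d=vision.read_camera("wrist"); 
q=project(c,[[.584,.341,.017]],"wrist")[0].astype(int); print(q)
for x in finder.outline_of("wrist","compass"): print(x["score"],x["uv"],circ(c,x["region"],.017,"wrist"))
cv2.imwrite("pics/w4c.png",cv2.resize(p[q[1]-50:q[1]+50,q[0]-60:q[0]+60,::-1],None,fx=4,fy=4))
print(ik([.453,-.208,.15],90))
E
```

```text
[315 147]
0.79 [314.7, 147.8] (array([583.4, 339.7]), array([47. , 47.6]))
(array([ 157.7, -549.6,   39.7]), np.float64(-0.5))
```

View pics/w4c.png

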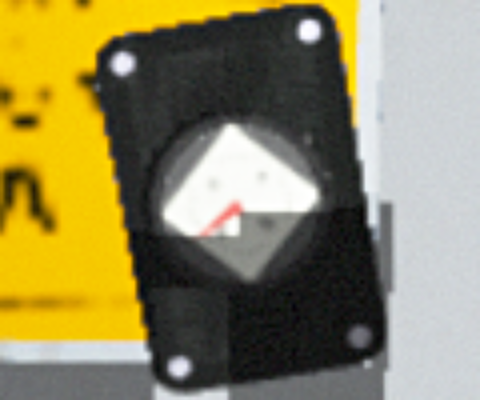

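The compass now covers its silhouette. The weight is next.

{"fn": "carry_out", "kwargs": {
  "rows": [
    [158, -550, 20, 0, 0, 0, 100],
    [158, -550, 20, 0, 0, 0, 100],
    [158, -550, 20, 0, 0, 0, 100],
    [158, -550, 20, 0, 0, 0, 100],
    [158, -550, 20, 0, 0, 0, 100]
  ]
}}

```text
time_s: 10.68
tcp_pos: [0.5235, 0.0394, 0.1769]
ee_rot: [-0.002, 0.004, 1.0, 0.0]
contact_force: [0.9, -0.6, 0.1]
opening: 0.0919
grip_force: 0.0
```

```bash
python3 - <<'E'
from h import *
print(ik([.47,-.208,.15],90))
E
```

```text
(array([  51.6, -247.8,   27. ]), np.float64(-0.4))
```

{"fn": "carry_out", "kwargs": {
  "rows": [
    [52, -248, 27, 0, 0, 0, 100],
    [52, -248, 27, 0, 0, 0, 100],
    [52, -248, 27, 0, 0, 0, 100],
    [52, -248, 27, 0, 0, 0, 100],
    [52, -248, 27, 0, 0, 0, 100]
  ]
}}

```text
time_s: 11.3
tcp_pos: [0.4695, -0.2093, 0.1496]
ee_rot: [-0.002, 0.006, 1.0, 0.001]
contact_force: [-0.7, 0.3, 0.1]
opening: 0.0921
grip_force: 0.0
```

```bash
python3 - <<'E'
from h import *
vision.read_camera("top");vision.read_camera("top")
c=vision.calibration("wrist")
p,d=vision.read_camera("wrist"); cv2.imwrite("pics/w5.png",p[:,:,::-1])
for x in finder.outline_of("wrist","weight"): print(x["score"],x["uv"],circ(c,x["region"],.015,"wrist"))
print(telemetry.state()["tcp_pos"]); print(ik([.453,-.208,.023],90))
q=project(c,[[.453,-.208,.015]],"wrist")[0].astype(int); print(q)
cv2.imwrite("pics/w5c.png",cv2.resize(p[q[1]-50:q[1]+50,q[0]-60:q[0]+60,::-1],None,fx=4,fy=4))
E
```

```text
0.56 [306.7, 178.5] (array([ 454.5, -212.1]), array([30.1, 31.8]))
[ 0.47165659 -0.20521226  0.15096727]
(array([ 18.5,  -3.1, 128. ]), np.float64(-0.4))
[314 175]
```

View pics/w5c.png

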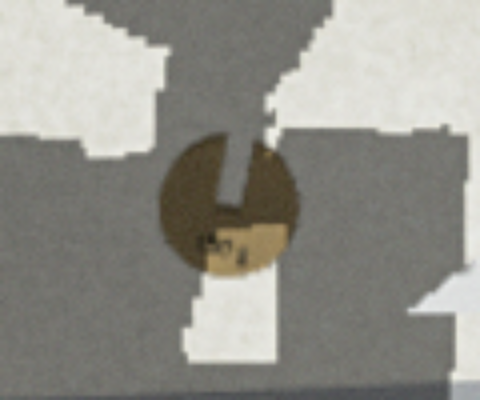

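The weight is at wrist pixel (311,176), with its slot opening toward the robot. Closing along y keeps the pads off the slot.

{"fn": "carry_out", "kwargs": {
  "rows": [
    [18, -5, 60, 0, 0, 0, 90],
    [18, -5, 115, 0, 0, 0, 80],
    [18, -5, 126, 0, 0, 0, 70],
    [18, -5, 126, 0, 0, 0, 60],
    [18, -5, 126, 0, 0, 0, 60]
  ]
}}

```text
time_s: 12.12
tcp_pos: [0.4554, -0.212, 0.0275]
ee_rot: [0.002, 0.003, 1.0, -0.001]
contact_force: [-0.5, -0.1, 0.7]
opening: 0.0555
grip_force: 0.0
```

{"fn": "carry_out", "kwargs": {
  "rows": [
    [0, 0, 0, 0, 0, 0, 20],
    [0, 0, 0, 0, 0, 0, 20],
    [0, 0, 0, 0, 0, 0, 20],
    [0, 0, 0, 0, 0, 0, 20],
    [0, 0, 0, 0, 0, 0, 20]
  ]
}}

```text
time_s: 12.75
tcp_pos: [0.4541, -0.2118, 0.026]
ee_rot: [0.0, 0.004, 1.0, -0.0]
contact_force: [-0.6, 0.8, 6.0]
opening: 0.0311
grip_force: 15.1
```

```bash
python3 - <<'E'
from h import *
s=telemetry.state(); print(s["tcp_pos"],s["opening"],s["grip_force"])
E
```

```text
[ 0.45410929 -0.21183102  0.02603968] 0.031074967267850556 15.055930211237865
```

{"fn": "carry_out", "kwargs": {
  "rows": [
    [0, 0, -50, 0, 0, 0, 20],
    [-50, -20, -90, 0, 0, 0, 20],
    [-110, -40, -130, 0, 0, 0, 20],
    [-164, -62, -160, 0, 0, 0, 20],
    [-164, -62, -160, 0, 0, 0, 20]
  ]
}}

```text
time_s: 13.38
tcp_pos: [0.6201, -0.2761, 0.1872]
ee_rot: [0.002, 0.004, 1.0, -0.001]
contact_force: [0.0, 0.6, -0.7]
opening: 0.0312
grip_force: 15.0
```

```bash
python3 - <<'E'
from h import *
vision.read_camera("top");vision.read_camera("top");vision.read_camera("top")
c=vision.calibration("wrist")
p,d=vision.read_camera("wrist"); cv2.imwrite("pics/w6.png",p[:,:,::-1])
q=project(c,[[.578,-.274,.005],[.586,-.077,.005]],"wrist"); print(q)
for k in q:
    m=blob(p.min(2)>110,k); print(m.sum(),rect(c,m,.005,"wrist"))
s=telemetry.state(); print(s["tcp_pos"],s["opening"],s["grip_force"]); print(ik([.578,-.274,.05],90))
E
```

```text
[[317.52826905 147.0515158 ]
 [488.02745435 158.01528849]]
733 (array([ 577.7, -273.1]), array([ 577.5, -273. ]), 30.2, 30.0, np.float64(-81.2))
468 (array([585.4, -76.6]), array([586.2, -76.7]), 51.9, 14.6, np.float64(6.2))
[ 0.6165344  -0.27447254  0.18416256] 0.03088250029448235 14.986358168498555
(array([ 38.2,  -0. , 134.3]), np.float64(-0.4))
```

View pics/w6.png

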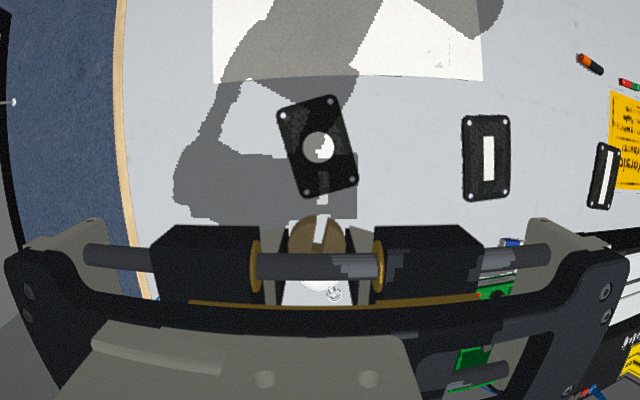

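The weight is held at wrist pixel (317,237) and its mat's silhouette is at (318,148). I'll measure the in-hand offset from the disc's visible arc.

```bash
python3 - <<'E'
from h import *
from scipy.optimize import least_squares
c=vision.calibration("wrist"); p=cv2.imread("pics/w6.png")[:,:,::-1].copy(); t=telemetry.state()["tcp_pos"]
h=cv2.cvtColor(p,cv2.COLOR_RGB2HSV); m=np.zeros((400,640),bool); m[205:248,285:350]=1
m&=(h[...,1]>70)&(h[...,0]<30)
pts=[(u,np.nonzero(m[:,u])[0].min()) for u in list(range(296,311))+list(range(330,340)) if m[:,u].any()]
print(pts)
P=world(c,pts,t[2]-.012,"wrist")[:,:2]*1000
r=least_squares(lambda a:np.hypot(*(P-a).T)-16,t[:2]*1000+[0,0],loss="soft_l1"); print(r.x-t[:2]*1000,r.fun.round(1))
E
```

```text
[(296, np.int64(224)), (297, np.int64(223)), (298, np.int64(223)), (299, np.int64(222)), (300, np.int64(221)), (301, np.int64(220)), (302, np.int64(220)), (303, np.int64(219)), (304, np.int64(218)), (305, np.int64(218)), (306, np.int64(217)), (307, np.int64(217)), (308, np.int64(217)), (309, np.int64(216)), (310, np.int64(216)), (330, np.int64(219)), (331, np.int64(220)), (332, np.int64(220)), (333, np.int64(220)), (334, np.int64(222)), (335, np.int64(223)), (336, np.int64(223)), (337, np.int64(224)), (338, np.int64(226)), (339, np.int64(227))]
[-3.09801151 -0.72644168] [-0.3 -0.2 -0.5 -0.4 -0.2 -0.  -0.3 -0.   0.3  0.1  0.4  0.3  0.1  0.5
  0.4  0.1 -0.1  0.2  0.4 -0.2 -0.3  0.  -0.  -0.4 -0.4]
```

{"fn": "carry_out", "kwargs": {
  "rows": [
    [40, 1, 60, 0, 0, 0, 20],
    [40, 1, 110, 0, 0, 0, 20],
    [40, 1, 138, 0, 0, 0, 20],
    [40, 1, 138, 0, 0, 0, 20],
    [40, 1, 138, 0, 0, 0, 20]
  ]
}}

```text
time_s: 14.2
tcp_pos: [0.5777, -0.2738, 0.0489]
ee_rot: [0.001, 0.004, 1.0, -0.0]
contact_force: [-0.5, -0.3, -1.2]
opening: 0.0306
grip_force: 15.0
```

```bash
python3 - <<'E'
from h import *
vision.read_camera("top");vision.read_camera("top");vision.read_camera("top");vision.read_camera("top")
print(ik([.5765,-.273,.031],90))
E
```

```text
(array([ 1.6,  0.9, 18.2]), np.float64(-0.4))
```

{"fn": "carry_out", "kwargs": {
  "rows": [
    [1.5, 1, 10, 0, 0, 0, 20],
    [1.5, 1, 17, 0, 0, 0, 20],
    [1.5, 1, 18, 0, 0, 0, 20],
    [1.5, 1, 18, 0, 0, 0, 20]
  ]
}}

```text
time_s: 14.9
tcp_pos: [0.5758, -0.2723, 0.03]
ee_rot: [-0.0, 0.004, 1.0, 0.0]
contact_force: [-2.2, 2.3, 6.1]
opening: 0.0308
grip_force: 15.1
```

```bash
python3 - <<'E'
from h import *
vision.read_camera("top");vision.read_camera("top");vision.read_camera("top");vision.read_camera("top")
print(ik([.5765,-.273,.031],90),telemetry.state()["contact_force"])
E
```

```text
(array([-0.7, -0.7, -1. ]), np.float64(-0.4)) [-2.11791143  1.12868681  6.36246052]
```

Contact at 6 N. I'll release the weight and check it.

{"fn": "carry_out", "kwargs": {
  "rows": [
    [0, 0, 0, 0, 0, 0, 45],
    [0, 0, 0, 0, 0, 0, 55],
    [0, 0, -50, 0, 0, 0, 60],
    [0, 0, -110, 0, 0, 0, 100],
    [-40, 0, -150, 0, 0, 0, 100]
  ]
}}

```text
time_s: 15.72
tcp_pos: [0.6152, -0.2736, 0.1826]
ee_rot: [0.0, 0.005, 1.0, -0.0]
contact_force: [0.8, -0.4, -0.4]
opening: 0.0702
grip_force: 0.0
```

```bash
python3 - <<'E'
from h import *
for i in range(4): vision.read_camera("top")
c=vision.calibration("wrist")
p,d=vision.read_camera("wrist")
q=project(c,[[.578,-.2735,.019]],"wrist")[0].astype(int); print(q)
for x in finder.outline_of("wrist","weight"): print(x["score"],x["uv"],circ(c,x["region"],.018,"wrist"))
cv2.imwrite("pics/w7c.png",cv2.resize(p[q[1]-50:q[1]+50,q[0]-60:q[0]+60,::-1],None,fx=4,fy=4))
print(ik([.46,.32,.17],40))
E
```

```text
[316 149]
0.62 [314.1, 148.5] (array([ 576.4, -272.8]), array([29.9, 31.8]))
(array([159.2, 591.2,   9.2]), np.float64(49.6))
```

View pics/w7c.png

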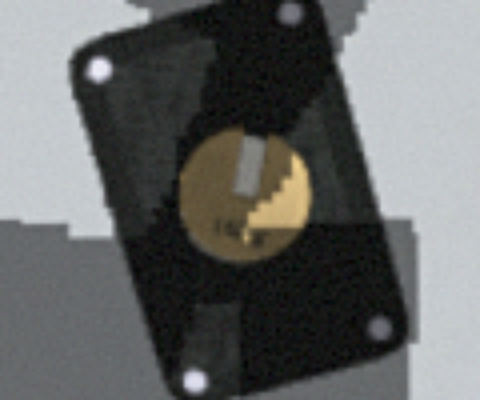

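The weight covers its silhouette to within about 1 mm. Next is the magnet.

{"fn": "carry_out", "kwargs": {
  "rows": [
    [159, 591, 0, 0, 0, 50, 100],
    [159, 591, 0, 0, 0, 50, 100],
    [159, 591, 0, 0, 0, 50, 100],
    [159, 591, 0, 0, 0, 50, 100],
    [159, 591, 0, 0, 0, 50, 100]
  ]
}}

```text
time_s: 16.65
tcp_pos: [0.5357, 0.0284, 0.1781]
ee_rot: [-0.001, 0.429, 0.903, -0.001]
contact_force: [1.3, -0.7, 0.0]
opening: 0.0917
grip_force: 0.0
```

```bash
python3 - <<'E'
from h import *
print(ik([.46,.32,.17],40))
E
```

```text
(array([273.8, 125.7,   8.5]), np.float64(-0.8))
```

{"fn": "carry_out", "kwargs": {
  "rows": [
    [274, 126, 8, 0, 0, -1, 100],
    [274, 126, 8, 0, 0, -1, 100],
    [274, 126, 8, 0, 0, -1, 100],
    [274, 126, 8, 0, 0, -1, 100],
    [274, 126, 8, 0, 0, -1, 100]
  ]
}}

```text
time_s: 17.27
tcp_pos: [0.4584, 0.3197, 0.17]
ee_rot: [-0.001, 0.418, 0.908, -0.001]
contact_force: [0.4, -0.4, -0.1]
opening: 0.0919
grip_force: 0.0
```

```bash
python3 - <<'E'
from h import *
for i in range(4): vision.read_camera("top")
c=vision.calibration("wrist")
p,d=vision.read_camera("wrist"); cv2.imwrite("pics/w8.png",p[:,:,::-1])
for x in finder.outline_of("wrist","magnet"): print(x["score"],x["uv"],rect(c,x["region"],.0105,"wrist"))
print(telemetry.state()["tcp_pos"])
E
```

```text
0.73 [311.3, 170.7] (array([445.9, 326.4]), array([446.1, 326.1]), 79.5, 15.1, np.float64(-47.5))
0.67 [213.4, 127.6] (array([339.3, 294.9]), array([339.4, 294.4]), 60.5, 13.8, np.float64(-77.5))
[0.460263   0.3171217  0.17075707]
```

View pics/w8.png

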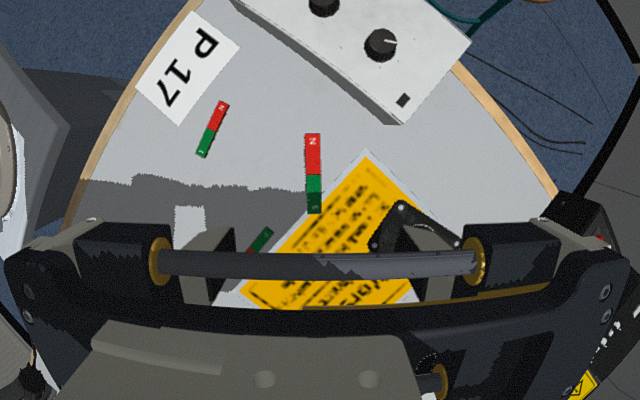

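The largest magnet is at wrist pixel (311,171), about 80 mm long, at (446,326) mm with its axis at -47.5°.

```bash
python3 - <<'E'
from h import *
print(ik([.4455,.3262,.022],42.5))
E
```

```text
(array([ 16.5,  -5. , 148.8]), np.float64(-2.0))
```

{"fn": "carry_out", "kwargs": {
  "rows": [
    [16, -5, 60, 0, 0, -2, 60],
    [16, -5, 115, 0, 0, -2, 45],
    [16, -5, 147, 0, 0, -2, 40],
    [16, -5, 147, 0, 0, -2, 40],
    [16, -5, 147, 0, 0, -2, 40]
  ]
}}

```text
time_s: 18.2
tcp_pos: [0.4472, 0.3267, 0.0257]
ee_rot: [0.0, 0.403, 0.915, 0.0]
contact_force: [0.5, 0.2, 0.4]
opening: 0.0464
grip_force: 0.0
```

{"fn": "carry_out", "kwargs": {
  "rows": [
    [0, 0, 0, 0, 0, 0, 5],
    [0, 0, 0, 0, 0, 0, 5],
    [0, 0, 0, 0, 0, 0, 5],
    [0, 0, 0, 0, 0, 0, 5],
    [0, 0, 0, 0, 0, 0, 5]
  ],
  "newtons": 20
}}

```text
time_s: 18.82
tcp_pos: [0.4464, 0.3275, 0.0251]
ee_rot: [0.0, 0.402, 0.916, 0.0]
contact_force: [-0.9, -0.5, 5.1]
opening: 0.0142
grip_force: 20.0
```

{"fn": "carry_out", "kwargs": {
  "rows": [
    [0, 0, -60, 0, 0, 0, 5],
    [0, 0, -120, 0, 0, 0, 5],
    [0, 0, -120, 0, 0, 0, 5],
    [0, 0, -120, 0, 0, 0, 5]
  ]
}}

```text
time_s: 19.32
tcp_pos: [0.4457, 0.3271, 0.1439]
ee_rot: [-0.0, 0.402, 0.916, -0.0]
contact_force: [-0.3, 0.6, -1.1]
opening: 0.0147
grip_force: 20.0
```

```bash
python3 - <<'E'
from h import *
for i in range(4): vision.read_camera("top")
c=vision.calibration("wrist")
p,d=vision.read_camera("wrist"); cv2.imwrite("pics/w9.png",p[:,:,::-1])
s=telemetry.state(); t=s["tcp_pos"]; M=R.from_quat(np.roll(s["ee_rot"],-1)).as_matrix()
for dz in (.0145,.025):   # top face / underside below TCP
    for k in (20,30,35,40.5,45): print(dz,k,project(c,M@[k/1000,0,dz]+t,"wrist").round(1))
print(t,ik([.6035,.1606,.15],84))
cv2.imwrite("pics/w9c.png",cv2.resize(p[140:270,250:390,::-1],None,fx=4,fy=4))
E
```

```text
0.0145 20 [[318.8 211.9]]
0.0145 30 [[318.8 193.3]]
0.0145 35 [[318.8 183.7]]
0.0145 40.5 [[318.9 173.1]]
0.0145 45 [[318.9 164.3]]
0.025 20 [[318.6 206.3]]
0.025 30 [[318.7 188.7]]
0.025 35 [[318.7 179.7]]
0.025 40.5 [[318.7 169.7]]
0.025 45 [[318.7 161.4]]
[0.44571994 0.32706294 0.14319811] (array([-229.3,    3.6,   -7. ]), np.float64(-41.4))
```

View pics/w9c.png

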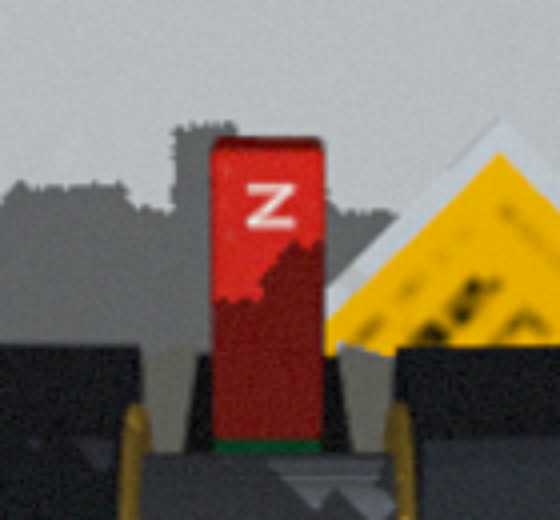

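In the hand, the magnet's near end reads 38 mm from the TCP instead of 40.5 mm, so its centre is 2.4 mm toward tool -x. I'll compensate when placing it.

{"fn": "carry_out", "kwargs": {
  "rows": [
    [-227, 4, 0, 0, 0, -41.4, 5],
    [-227, 4, 0, 0, 0, -41.4, 5],
    [-227, 4, 0, 0, 0, -41.4, 5],
    [-227, 4, 0, 0, 0, -41.4, 5],
    [-227, 4, 50, 0, 0, -41.4, 5]
  ]
}}

```text
time_s: 20.2
tcp_pos: [0.6079, 0.16, 0.0967]
ee_rot: [0.005, 0.054, 0.999, 0.001]
contact_force: [0.1, -0.0, -1.4]
opening: 0.014
grip_force: 20.0
```

```bash
python3 - <<'E'
from h import *
for i in range(5): vision.read_camera("top")
print(ik([.6011,.1608,.030],84))
E
```

```text
(array([ 1.5, -2.9, 65.3]), np.float64(-0.0))
```

{"fn": "carry_out", "kwargs": {
  "rows": [
    [1, -2, 30, 0, 0, 0, 5],
    [1, -2, 55, 0, 0, 0, 5],
    [1, -2, 55, 0, 0, 0, 5],
    [1, -2, 55, 0, 0, 0, 5]
  ]
}}

```text
time_s: 20.95
tcp_pos: [0.6027, 0.1617, 0.0418]
ee_rot: [0.002, 0.052, 0.999, 0.0]
contact_force: [0.1, 0.2, -1.0]
opening: 0.0146
grip_force: 20.0
```

```bash
python3 - <<'E'
from h import *
for i in range(5): vision.read_camera("top")
print(ik([.6011,.1608,.030],84))
E
```

```text
(array([ 1. , -0.5, 10.7]), np.float64(-0.0))
```

{"fn": "carry_out", "kwargs": {
  "rows": [
    [1, -0.5, 8, 0, 0, 0, 5],
    [1, -0.5, 10.7, 0, 0, 0, 5],
    [1, -0.5, 10.7, 0, 0, 0, 5],
    [1, -0.5, 10.7, 0, 0, 0, 25],
    [1, -0.5, 10.7, 0, 0, 0, 30]
  ]
}}

```text
time_s: 21.82
tcp_pos: [0.6004, 0.1606, 0.0286]
ee_rot: [-0.0, 0.053, 0.999, 0.0]
contact_force: [0.5, 0.3, -0.4]
opening: 0.0267
grip_force: 0.0
```

{"fn": "carry_out", "kwargs": {
  "rows": [
    [0, 0, 0, 0, 0, 0, 35],
    [0, 0, -50, 0, 0, 0, 40],
    [0, 0, -110, 0, 0, 0, 100],
    [-30, 0, -160, 0, 0, 0, 100],
    [-30, 0, -160, 0, 0, 0, 100]
  ]
}}

```text
time_s: 22.45
tcp_pos: [0.634, 0.1574, 0.1939]
ee_rot: [0.005, 0.053, 0.999, 0.001]
contact_force: [0.1, -0.0, -2.0]
opening: 0.0623
grip_force: 0.0
```

```bash
python3 - <<'E'
from h import *
for i in range(5): vision.read_camera("top")
c=vision.calibration("wrist")
p,d=vision.read_camera("wrist")
q=project(c,[[.6035,.1606,.016]],"wrist")[0].astype(int); print(q)
for x in finder.outline_of("wrist","magnet"): print(x["score"],x["uv"],rect(c,x["region"],.0155,"wrist"))
cv2.imwrite("pics/w10c.png",cv2.resize(p[q[1]-65:q[1]+65,q[0]-60:q[0]+60,::-1],None,fx=4,fy=4))
print(telemetry.state()["tcp_pos"],ik([.46,.104,.17],-11.4))
E
```

```text
[317 161]
0.87 [316.1, 159.8] (array([600.6, 159.8]), array([600.8, 159.6]), 79.1, 13.5, np.float64(-6.4))
0.63 [358.4, 15.7] (array([454.8, 217.5]), array([454.6, 217.9]), 59.5, 12.7, np.float64(-88.4))
[0.62950157 0.15748831 0.18739593] (array([162.9, -71. ,  17.9]), np.float64(-84.6))
```

View pics/w10c.png

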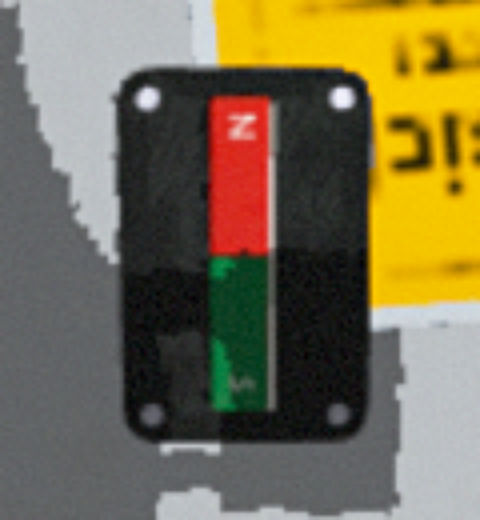

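The magnet is on its mat at wrist pixel (316,160), but a 1.3 mm white strip shows on its +y side and the bar sits about 2.3 mm too near. I'll regrasp it and nudge it.

```bash
python3 - <<'E'
from h import *
print(ik([.6004,.1606,.0285],84))
E
```

```text
(array([2.88e+01, 1.00e-01, 1.59e+02]), np.float64(-0.0))
```

{"fn": "carry_out", "kwargs": {
  "rows": [
    [29, 0, 60, 0, 0, 0, 60],
    [29, 0, 115, 0, 0, 0, 45],
    [29, 0, 140, 0, 0, 0, 35],
    [29, 0, 140, 0, 0, 0, 35],
    [29, 0, 140, 0, 0, 0, 35]
  ]
}}

```text
time_s: 23.42
tcp_pos: [0.6023, 0.1607, 0.05]
ee_rot: [0.001, 0.053, 0.999, 0.0]
contact_force: [1.0, 0.2, 1.0]
opening: 0.0462
grip_force: 0.0
```

```bash
python3 - <<'E'
from h import *
for i in range(5): vision.read_camera("top")
print(ik([.6004,.1606,.0285],84))
E
```

```text
(array([ 1.8, -0.2, 21.7]), np.float64(-0.0))
```

{"fn": "carry_out", "kwargs": {
  "rows": [
    [1, 0, 15, 0, 0, 0, 35],
    [1, 0, 21, 0, 0, 0, 35],
    [1, 0, 21, 0, 0, 0, 35],
    [1, 0, 21, 0, 0, 0, 5],
    [1, 0, 21, 0, 0, 0, 5]
  ]
}}

```text
time_s: 24.3
tcp_pos: [0.6008, 0.1607, 0.0282]
ee_rot: [0.0, 0.053, 0.999, 0.0]
contact_force: [-0.9, 0.1, 0.2]
opening: 0.0172
grip_force: 0.0
```

{"fn": "carry_out", "kwargs": {
  "rows": [
    [0, 0, 0, 0, 0, 0, 5],
    [0, 0, 0, 0, 0, 0, 5],
    [0, 0, -1.5, 0, 0, 0, 5],
    [-2.3, 1, -1.5, 0, 0, 0, 5],
    [-2.3, 1, -1.5, 0, 0, 0, 5]
  ]
}}

```text
time_s: 24.92
tcp_pos: [0.6031, 0.1614, 0.0294]
ee_rot: [0.0, 0.053, 0.999, 0.0]
contact_force: [-0.1, -0.7, -1.4]
opening: 0.0148
grip_force: 20.0
```

```bash
python3 - <<'E'
from h import *
for i in range(5): vision.read_camera("top")
print(ik([.6027,.1618,.0285],84))
E
```

```text
(array([0.2, 0.4, 0.8]), np.float64(-0.0))
```

{"fn": "carry_out", "kwargs": {
  "rows": [
    [0, 0.4, 0.8, 0, 0, 0, 5],
    [0, 0.4, 0.8, 0, 0, 0, 5],
    [0, 0.4, 0.8, 0, 0, 0, 25],
    [0, 0.4, 0.8, 0, 0, 0, 35],
    [0, 0.4, 0.8, 0, 0, 0, 35]
  ]
}}

```text
time_s: 25.8
tcp_pos: [0.6031, 0.1618, 0.0288]
ee_rot: [0.0, 0.053, 0.999, 0.0]
contact_force: [-0.5, -0.1, 0.3]
opening: 0.0318
grip_force: 0.0
```

{"fn": "carry_out", "kwargs": {
  "rows": [
    [0, 0, -50, 0, 0, 0, 40],
    [0, 0, -110, 0, 0, 0, 100],
    [-30, 0, -160, 0, 0, 0, 100],
    [-30, 0, -160, 0, 0, 0, 100]
  ]
}}

```text
time_s: 26.3
tcp_pos: [0.6364, 0.1585, 0.194]
ee_rot: [0.006, 0.053, 0.999, 0.001]
contact_force: [0.3, 0.0, 0.0]
opening: 0.0623
grip_force: 0.0
```

```bash
python3 - <<'E'
from h import *
for i in range(5): vision.read_camera("top")
c=vision.calibration("wrist")
p,d=vision.read_camera("wrist")
q=project(c,[[.6035,.1606,.016]],"wrist")[0].astype(int); print(q)
for x in finder.outline_of("wrist","magnet"): print(x["score"],x["uv"],rect(c,x["region"],.0155,"wrist"))
cv2.imwrite("pics/w11c.png",cv2.resize(p[q[1]-65:q[1]+65,q[0]-60:q[0]+60,::-1],None,fx=4,fy=4))
print(telemetry.state()["tcp_pos"],ik([.46,.104,.17],-11.4))
E
```

```text
[316 159]
0.91 [357.0, 12.7] (array([454.7, 217.5]), array([454.7, 218.1]), 59.4, 13.1, np.float64(-89.0))
0.73 [314.7, 160.0] (array([603.1, 160.9]), array([603.8, 160.6]), 80.1, 15.4, np.float64(-6.1))
0.65 [456.7, 120.3] (array([583. , 330.8]), array([583.7, 334.2]), 97.9, 66.8, np.float64(9.1))
[0.63192084 0.15863716 0.18713128] (array([165.2, -72.4,  17.6]), np.float64(-84.6))
```

View pics/w11c.png

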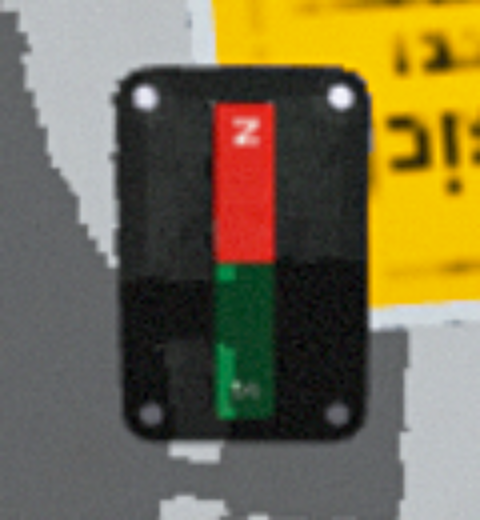

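The magnet now covers its silhouette. The battery is next.

{"fn": "carry_out", "kwargs": {
  "rows": [
    [180, -55, 18, 0, 0, -20, 100],
    [180, -55, 18, 0, 0, -30, 100],
    [180, -55, 18, 0, 0, -42, 100],
    [180, -55, 18, 0, 0, -50, 100],
    [180, -55, 18, 0, 0, -53, 100]
  ]
}}

```text
time_s: 27.28
tcp_pos: [0.4467, 0.1228, 0.1704]
ee_rot: [-0.0, -0.401, 0.916, 0.0]
contact_force: [0.1, 0.4, 0.0]
opening: 0.0916
grip_force: 0.0
```

```bash
python3 - <<'E'
from h import *
print(ik([.447,.121,.17],-11.4),telemetry.state()["qpos"])
E
```

```text
(array([ 1.1, -1.4,  0.4]), np.float64(-31.3)) [ 1.02546257e-01  3.12453054e-01  1.79864932e+00  6.68909478e-05
  1.03141662e+00 -2.29391278e+00]
```

{"fn": "carry_out", "kwargs": {
  "rows": [
    [1, 0, 0, 0, 0, -10, 100],
    [1, 0, 0, 0, 0, -20, 100],
    [1, 0, 0, 0, 0, -31, 100],
    [1, 0, 0, 0, 0, -31, 100]
  ]
}}

```text
time_s: 27.78
tcp_pos: [0.4469, 0.1222, 0.1702]
ee_rot: [-0.0, -0.629, 0.778, 0.0]
contact_force: [-0.1, 0.2, -0.9]
opening: 0.0916
grip_force: 0.0
```

```bash
python3 - <<'E'
from h import *
for i in range(5): vision.read_camera("top")
c=vision.calibration("wrist")
p,d=vision.read_camera("wrist"); cv2.imwrite("pics/w12.png",p[:,:,::-1])
q=project(c,[[.4435,.104,.014]],"wrist")[0]; print(q)
for x in finder.outline_of("wrist","battery"): print(x["score"],x["uv"],rect(c,x["region"],.012,"wrist"))
h=cv2.cvtColor(p,cv2.COLOR_RGB2HSV); win=np.zeros((400,640),bool); a,b=q.astype(int); win[b-40:b+40,a-40:a+40]=1
m=blob(win&((h[...,1]>120)|(h[...,2]<60)),q); print(rect(c,m,.012,"wrist"))
print(telemetry.state()["tcp_pos"],ik([.4435,.104,.024],-11.4))
E
```

```text
[315.50529508 170.49563163]
0.75 [155.4, 40.6] (array([580. , -72.7]), array([582.3, -73.7]), 100.7, 67.2, np.float64(4.6))
0.61 [315.2, 168.7] (array([443.5, 103.1]), array([444. , 103.6]), 52.6, 13.7, np.float64(79.2))
(array([443.2, 102.8]), array([443.4, 103.2]), 49.6, 12.9, np.float64(78.2))
[0.44730866 0.12213204 0.17058642] (array([ 1.850e+01, -1.000e-01,  1.466e+02]), np.float64(-0.7))
```

{"fn": "carry_out", "kwargs": {
  "rows": [
    [19, 0, 60, 0, 0, 0, 60],
    [19, 0, 115, 0, 0, 0, 45],
    [19, 0, 146, 0, 0, 0, 40],
    [19, 0, 146, 0, 0, 0, 40],
    [19, 0, 146, 0, 0, 0, 40]
  ]
}}

```text
time_s: 28.75
tcp_pos: [0.4442, 0.1037, 0.0257]
ee_rot: [0.001, -0.629, 0.777, -0.0]
contact_force: [0.4, -0.5, -0.8]
opening: 0.0462
grip_force: 0.0
```

{"fn": "carry_out", "kwargs": {
  "rows": [
    [0, 0, 0, 0, 0, 0, 5],
    [0, 0, 0, 0, 0, 0, 5],
    [0, 0, 0, 0, 0, 0, 5],
    [0, 0, 0, 0, 0, 0, 5],
    [0, 0, 0, 0, 0, 0, 5]
  ]
}}

```text
time_s: 29.38
tcp_pos: [0.4436, 0.1036, 0.0251]
ee_rot: [0.0, -0.629, 0.777, -0.0]
contact_force: [-0.5, 0.2, 6.5]
opening: 0.0139
grip_force: 20.0
```

```bash
python3 - <<'E'
from h import *
s=telemetry.state(); print(s["tcp_pos"],s["opening"],ik([.4436,.1034,.025],-11.4))
E
```

```text
[0.44360812 0.10361995 0.02508104] 0.01386679648410799 (array([ 0.2, -0. ,  0.1]), np.float64(-0.6))
```

{"fn": "carry_out", "kwargs": {
  "rows": [
    [0, 0, -60, 0, 0, 0, 5],
    [0, 0, -110, 0, 0, 10, 5],
    [0, 0, -110, 0, 0, 20, 5],
    [0, 0, -110, 0, 0, 30, 5],
    [0, 0, -110, 0, 0, 40, 5]
  ]
}}

```text
time_s: 30.0
tcp_pos: [0.4432, 0.1036, 0.1347]
ee_rot: [0.0, -0.323, 0.947, 0.0]
contact_force: [0.4, -0.0, -0.4]
opening: 0.014
grip_force: 20.0
```

```bash
python3 - <<'E'
from h import *
for i in range(3): vision.read_camera("top")
print(ik([.586,-.0769,.12],96.1))
E
```

```text
(array([  -0.9, -230.1,   14.5]), np.float64(32.0))
```

{"fn": "carry_out", "kwargs": {
  "rows": [
    [-1, -60, 0, 0, 0, 10, 5],
    [-1, -120, 0, 0, 0, 20, 5],
    [-1, -180, 0, 0, 0, 30, 5],
    [-1, -230, 14, 0, 0, 32, 5],
    [-1, -230, 40, 0, 0, 32, 5]
  ]
}}

```text
time_s: 30.78
tcp_pos: [0.5882, -0.0807, 0.0945]
ee_rot: [0.002, -0.052, 0.999, -0.001]
contact_force: [-1.2, 0.3, -1.6]
opening: 0.0139
grip_force: 20.0
```

```bash
python3 - <<'E'
from h import *
for i in range(5): vision.read_camera("top")
print(ik([.586,-.0769,.0305],96.1))
E
```

```text
(array([-0.3, -0.2, 64.7]), np.float64(-0.0))
```

{"fn": "carry_out", "kwargs": {
  "rows": [
    [0, 0, 30, 0, 0, 0, 5],
    [0, 0, 55, 0, 0, 0, 5],
    [0, 0, 55, 0, 0, 0, 5],
    [0, 0, 55, 0, 0, 0, 5]
  ]
}}

```text
time_s: 31.52
tcp_pos: [0.5865, -0.077, 0.0413]
ee_rot: [0.001, -0.053, 0.999, -0.0]
contact_force: [-0.4, -0.7, -0.1]
opening: 0.0136
grip_force: 20.0
```

```bash
python3 - <<'E'
from h import *
for i in range(5): vision.read_camera("top")
print(ik([.586,-.0769,.0305],96.1))
E
```

```text
(array([ 0.1,  0.4, 10.1]), np.float64(-0.1))
```

{"fn": "carry_out", "kwargs": {
  "rows": [
    [0, 0.4, 7, 0, 0, 0, 5],
    [0, 0.4, 10, 0, 0, 0, 5],
    [0, 0.4, 10, 0, 0, 0, 5],
    [0, 0.4, 10, 0, 0, 0, 25],
    [0, 0.4, 10, 0, 0, 0, 35]
  ]
}}

```text
time_s: 32.4
tcp_pos: [0.5855, -0.0768, 0.0293]
ee_rot: [-0.0, -0.052, 0.999, 0.0]
contact_force: [0.4, 0.7, -0.1]
opening: 0.0285
grip_force: 0.0
```

{"fn": "carry_out", "kwargs": {
  "rows": [
    [0, 0, 0, 0, 0, 0, 35],
    [0, 0, -50, 0, 0, 0, 40],
    [0, 0, -110, 0, 0, 0, 100],
    [-30, 0, -160, 0, 0, 0, 100],
    [-30, 0, -160, 0, 0, 0, 100]
  ]
}}

```text
time_s: 33.02
tcp_pos: [0.6189, -0.074, 0.1945]
ee_rot: [0.005, -0.052, 0.999, -0.001]
contact_force: [0.9, 0.7, -0.8]
opening: 0.0622
grip_force: 0.0
```

```bash
python3 - <<'E'
from h import *
for i in range(5): vision.read_camera("top")
c=vision.calibration("wrist")
p,d=vision.read_camera("wrist")
q=project(c,[[.586,-.0769,.016]],"wrist")[0].astype(int); print(q)
for x in finder.outline_of("wrist","battery"): print(x["score"],x["uv"],rect(c,x["region"],.015,"wrist"))
w=p[q[1]-40:q[1]+40,q[0]-20:q[0]+20]; print("white px",[(int(a)+q[0]-20,int(b)+q[1]-40) for b,a in np.argwhere((w.min(2)>110)&(w.max(2)-w.min(2).astype(int)<40))][:40])
a=cv2.resize(p[q[1]-50:q[1]+50,q[0]-50:q[0]+50,::-1],None,fx=4,fy=4)
q=project(c,[[.578,-.2735,.016]],"wrist")[0].astype(int)
b=cv2.resize(p[q[1]-50:q[1]+50,q[0]-50:q[0]+50,::-1],None,fx=4,fy=4)
cv2.imwrite("pics/w13c.png",np.hstack([a,b]))
print(telemetry.state()["tcp_pos"])
E
```

```text
[316 159]
0.8 [316.5, 160.4] (array([585.8, -77. ]), array([585.8, -77.3]), 50.4, 14.3, np.float64(5.8))
white px [(np.int64(320), np.int64(134)), (np.int64(321), np.int64(134)), (np.int64(322), np.int64(134)), (np.int64(323), np.int64(134)), (np.int64(323), np.int64(135))]
[ 0.61454993 -0.07361099  0.18814905]
```

View pics/w13c.png

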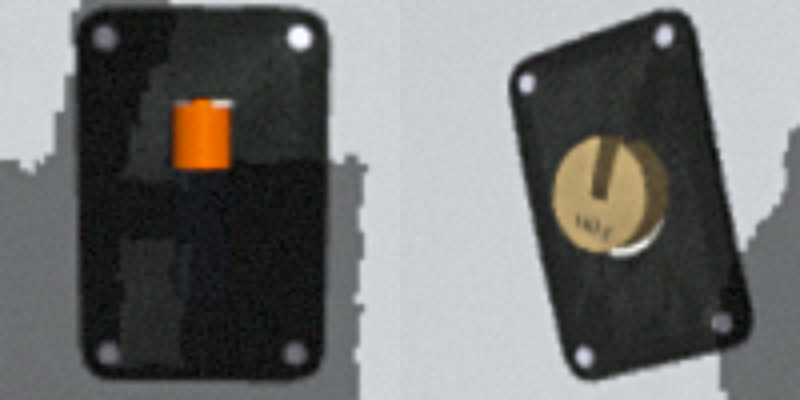

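The battery lies on its silhouette to within 1 mm. The wider view shows a white crescent of about 2 mm on the weight's far side, lower right at about crop (640,240), so I'll move the weight 2 mm in +x.

```bash
python3 - <<'E'
from h import *
print(ik([.5758,-.2725,.08],90))
E
```

```text
(array([  58.9, -193.9,  108.1]), np.float64(5.9))
```

{"fn": "carry_out", "kwargs": {
  "rows": [
    [20, -60, 0, 0, 0, 6, 65],
    [40, -120, 0, 0, 0, 6, 65],
    [59, -180, 30, 0, 0, 6, 65],
    [59, -194, 80, 0, 0, 6, 65],
    [59, -194, 108, 0, 0, 6, 65]
  ]
}}

```text
time_s: 34.0
tcp_pos: [0.5746, -0.2742, 0.0779]
ee_rot: [-0.002, 0.002, 1.0, 0.001]
contact_force: [0.8, -0.1, -0.5]
opening: 0.0593
grip_force: 0.0
```

```bash
python3 - <<'E'
from h import *
for i in range(6): vision.read_camera("top")
print(ik([.5758,-.2725,.030],90))
E
```

```text
(array([ 2.1,  0.4, 53.3]), np.float64(-0.0))
```

{"fn": "carry_out", "kwargs": {
  "rows": [
    [1.5, 0, 30, 0, 0, 0, 65],
    [1.5, 0, 52, 0, 0, 0, 60],
    [1.5, 0, 52, 0, 0, 0, 60],
    [1.5, 0, 52, 0, 0, 0, 60]
  ]
}}

```text
time_s: 34.8
tcp_pos: [0.5765, -0.2731, 0.0315]
ee_rot: [0.001, 0.0, 1.0, -0.001]
contact_force: [0.2, -0.6, -0.6]
opening: 0.0551
grip_force: 0.0
```

{"fn": "carry_out", "kwargs": {
  "rows": [
    [0, 0, 0, 0, 0, 0, 20],
    [0, 0, 0, 0, 0, 0, 20],
    [0, 0, 0, 0, 0, 0, 20],
    [0, 0, 0, 0, 0, 0, 20],
    [0, 0, 0, 0, 0, 0, 20]
  ],
  "newtons": 12
}}

```text
time_s: 35.42
tcp_pos: [0.5755, -0.2729, 0.03]
ee_rot: [0.0, 0.0, 1.0, -0.0]
contact_force: [-0.2, 0.3, 4.5]
opening: 0.0307
grip_force: 12.0
```

```bash
python3 - <<'E'
from h import *
s=telemetry.state(); print(s["tcp_pos"],s["opening"],ik([.5758,-.2725,.030],90))
E
```

```text
[ 0.57554116 -0.27287293  0.03003317] 0.030729704312181954 (array([-0.3,  0.4,  0. ]), np.float64(-0.0))
```

{"fn": "carry_out", "kwargs": {
  "rows": [
    [0, 0, -2, 0, 0, 0, 20],
    [-2, 0, -2, 0, 0, 0, 20],
    [-2, 0, -2, 0, 0, 0, 20],
    [-2, 0, 0, 0, 0, 0, 20],
    [-2, 0, 0, 0, 0, 0, 20]
  ]
}}

```text
time_s: 36.05
tcp_pos: [0.5775, -0.2727, 0.03]
ee_rot: [0.0, 0.0, 1.0, -0.0]
contact_force: [-1.6, 0.9, 4.4]
opening: 0.0303
grip_force: 12.0
```

{"fn": "carry_out", "kwargs": {
  "rows": [
    [0, 0, 0, 0, 0, 0, 20],
    [0, 0, 0, 0, 0, 0, 45],
    [0, 0, 0, 0, 0, 0, 60],
    [0, 0, 0, 0, 0, 0, 60],
    [0, 0, -50, 0, 0, 0, 60]
  ]
}}

```text
time_s: 36.67
tcp_pos: [0.575, -0.2713, 0.0758]
ee_rot: [-0.004, 0.0, 1.0, 0.003]
contact_force: [1.3, 0.2, 0.7]
opening: 0.0548
grip_force: 0.0
```

{"fn": "carry_out", "kwargs": {
  "rows": [
    [0, 60, -60, 0, 0, 0, 100],
    [-20, 120, -100, 0, 0, 0, 100],
    [-40, 190, -110, 0, 0, 0, 100],
    [-40, 190, -110, 0, 0, 0, 100],
    [-40, 190, -110, 0, 0, 0, 100]
  ]
}}

```text
time_s: 37.3
tcp_pos: [0.6185, -0.0798, 0.1907]
ee_rot: [0.001, -0.002, 1.0, -0.0]
contact_force: [-0.0, -0.6, -0.5]
opening: 0.0914
grip_force: 0.0
```

```bash
python3 - <<'E'
from h import *
for i in range(5): vision.read_camera("top")
c=vision.calibration("wrist")
p,d=vision.read_camera("wrist"); cv2.imwrite("pics/w14.png",p[:,:,::-1])
for n,X in dict(weight=(.578,-.2735,.012),battery=(.586,-.077,.012)).items():
    q=project(c,[X],"wrist")[0].astype(int); w=p[q[1]-24:q[1]+25,q[0]-22:q[0]+23].astype(int)
    m=(w.min(2)>105)&(w.max(2)-w.min(2)<45)
    N,l,s,ce=cv2.connectedComponentsWithStats(m.astype(np.uint8)); print(n,q,[(s[i].tolist(),ce[i].round()) for i in range(1,N)])
for t,z in (("weight",.018),("battery",.015)):
    for x in finder.outline_of("wrist",t): print(t,x["score"],x["uv"],circ(c,x["region"],z,"wrist"),rect(c,x["region"],z,"wrist"))
p,d=vision.read_camera("top"); c=vision.calibration("top")
for t,z in (("compass",.017),("magnet",.0155),("battery",.015),("weight",.019)):
    for x in finder.outline_of("top",t): print(t,x["score"],rect(c,x["region"],z,"top"))
print(telemetry.state()["tcp_pos"])
E
```

```text
weight [149 152] [([0, 0, 1, 1, 1], array([0., 0.])), ([25, 11, 3, 2, 4], array([26., 11.])), ([0, 19, 10, 30, 156], array([ 3., 38.])), ([31, 36, 1, 1, 1], array([31., 36.]))]
battery [323 155] [([23, 0, 5, 1, 5], array([25.,  0.]))]
weight 0.66 [148.7, 153.9] (array([ 577.4, -270.4]), array([31.3, 39.1])) (array([ 577.3, -270.1]), array([ 577.6, -270.2]), 38.3, 31.6, np.float64(-82.7))
battery 0.96 [325.4, 157.2] (array([586.8, -77.2]), array([15.2, 63.2])) (array([586. , -77.3]), array([585.9, -77.5]), 51.4, 15.4, np.float64(6.7))
compass 0.85 (array([581.4, 340.7]), array([581.8, 341.4]), 50.5, 46.3, np.float64(51.8))
compass 0.53 (array([600.3, 161.9]), array([601.4, 162.5]), 81.6, 18.3, np.float64(-6.2))
magnet 0.58 (array([601.6, 162.5]), array([601.5, 162.3]), 81.0, 20.5, np.float64(-4.7))
magnet 0.52 (array([449.1, 221. ]), array([448.5, 218.9]), 55.2, 7.5, np.float64(-86.9))
weight 0.41 (array([ 575.2, -271.6]), array([ 575.7, -271.5]), 33.8, 31.0, np.float64(-55.4))
[ 0.61748401 -0.08303998  0.18959935]
```

```bash
python3 -c "
from workcell import ctrl; print(ctrl.finish_job())"
```

```text
the job is handed in; nothing more can be done
None
```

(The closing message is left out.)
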